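# Pull the draining tray out one hole and stand the tumbler on it

## Task

Pull the draining tray farther out over the blue basin by one hole: press the red spring pin in flush (pinching the white tube right over the pin does it), slide the tube towards the basin until the pin springs out of the next hole, and let go. Stand the green upturned tumbler on the blue circle drawn on the tray, just as upright as it stands now. Either job may be done first; do not knock over or shove the jar and the tin beside the tumbler.

Things in the scene. Friction and masses are not known exactly. Their poses are not given: they have to be found in the camera images.
- drainer: The fixed drainer. Origin on the worktop below its tube; x away from the robot, y (level) along the tube from the grey pillar (at y = -250 mm, 50 x 30 mm, 195 mm high) to the blue basin (y = 140 to 390, x = -90 to 130 mm, 100 mm high), z up. Place and heading vary. The tube's axis is at x = 0, 170 mm above the worktop.
- tube_grip (a point): Point on the axis of the sliding white tube (34 x 34 mm, 200 mm long), where the pin is at the start; moves with the tube. The tube is canted 35 degrees: x is square to the holed face (away from the robot, 35 degrees up), y the way it slides out, z leans 35 degrees from vertical towards the robot. Pinch the faces at x = +17 and -17 mm: the hand comes along -z, tilted, fingers closing along x.
- pin_top (a point): Top of the domed red pin, 14 mm across, which sits in the fixed inner tube and stands 8 mm proud of the tube's +x face through a hole. It does not move along y: the tube slides past it. Under the tube's wall it stays pressed; it springs out of the next hole by itself if nothing covers that hole.
- pin (a joint): How far the pin is pressed in, m: 0 fully out (locks the tube), 0.008 flush with the tube's face, about 0.0105 under the tube's wall, at most 0.014. Spring: 2 N out, 4 N flush. Held flush, its dome lets the hole's edge ride over it at under 10 N of pull on the tube; unpressed, no pull moves it.
- tube (a joint): How far the tube and the tray have slid out, m: about 0 at the start (pin in the first hole), 0.045 with the pin in the next hole, 0.090 in the one after. Each hole has about 1.5 mm of play either way. Sliding friction about 2 N.
- spot (a point): Centre of the blue circle (74 mm across) drawn on the tray's floor, about 121 mm above the worktop; slides with the tray. Axes as the drainer's, z up.
- tumbler: Loose green tumbler standing mouth down, a plain cylinder 56 mm across and 100 mm high, 0.12 kg. Origin at the centre of its underside, z up. It stands in a row with the jar and the tin, in any order.
- spice_jar: Loose jar with a red cap, 50 mm across, 90 mm high; bystander. Origin at the centre of its underside.
- tea_tin: Loose tin, dark brown band, 52 mm across, 95 mm high; bystander. Origin at the centre of its underside.
- next_hole (a point): The next hole, on the tube's +x face, 45 mm towards the pillar (-y) from the first; axes as tube_grip. Black holes 17 mm long stand at y = 0, -45 and -90 mm from tube_grip; the tube runs from y = -110 to +90 mm. The wall is 2.5 mm thick.
- tray (a point): The level white tray on the tube's end, 180 mm (x) by 170 mm (y), rim 8 mm above its floor. Origin under its centre, floor at z = 6 mm; axes as the drainer's. The circle is centred at x = -40, y = +10 mm. A fixed soap dish with a yellow sponge, 35 mm high, stands at x = 15 to 73 mm; the grey bracket to the tube at y = -83 to -95 mm is 75 mm high.
Not all that is in view belongs to the job. What is shaped like the tumbler but purple or yellow is not meant.

How it is judged:
By the outcome, as a careful person would: the job done as asked, in the order asked, and still so for the second after the job is handed in, with the robot touching nothing.
It also fails if it takes over 56 s, if anything falls off the work surface, if the arm or the gripper's body presses on something with over 40 N, if the wrist force passes 120 N, or if a joint passes its speed limit or range.

## Robot

A 6-joint arm with a two-finger parallel gripper is mounted at the origin on the work surface. World frame = base frame: x ahead of the robot, y to its left, z up, the work surface at z = 0. Lengths are in mm, angles in rad, forces in N, time in s.
With the tool pointing down it reaches from about 300 to 775 mm from the base axis. Payload 14.6 kg.
Tool frame: the origin (TCP) lies between the finger pads; the fingertips stand 19 mm ahead of it and the grasp point (between the pads) is the TCP (manip.tcp_to_tips is the distance from the TCP to the fingertips, in mm); x points along the fingers, z is the direction in which the jaws open and shut, and the axes are right-handed (so a half turn about x gives the same grasp; the last joint's range is limited). The gripper opens to 94 mm and grips with 3 to 60 N. Pads are 16 mm wide; open, the fingers measure 119 mm over their backs; the gripper's body (75 mm by 177 mm) begins 78 mm behind the grasp point.
Start: joints at [1.184, 0.3, 1.521, -0, 1.321, -0.067], TCP at [172.904, 522.105, 224.446] pointing down, gripper open.
Joint ranges: [-3.03, 3.03], [-0.79, 2.21], [0.23, 2.52], [-1.04, 4.18], [0, 3.07], [-2.55, 2.55]. Speed limits (rad/s): [2.22, 2.22, 2.57, 3.14, 3.14, 3.14].

## Interface

Orientations are given as [roll, pitch, yaw] about the fixed x, y, z axes, in that order (R = Rz(yaw) Ry(pitch) Rx(roll)).
In Python, from cell import manip gives the robot as it stands.
- The arm moves only by the tool jog_arm, never from a script. Its argument "moves" is a list that holds one entry, the list of rows, each a list of 6 numbers: the shift along the world's x, y, z in mm, then the turn, a rotation vector about the world's x, y, z in degrees. In form: [[[dx, dy, dz, wx, wy, wz], ...]]. A call has 1 to 5 rows; each row shifts and turns the pose as measured when the row begins; what a row does not reach is not made up. A row lasts 1/10 s, in which the tool goes at most 50 mm and 8.59 degrees, less where a joint would pass 70% of its speed; a pose out of reach is approached as far as the arm can. A call is refused whole if a number of a shift passes 50 or a number of a turn 8.59, either way. A call with a gripper value outside its range is refused whole. "gripper" is the opening, from -1 (shut) to 1 (fully open), set as the call begins (left out, the last holds). The fingers move at their own pace and stop on an object; "squeeze" is the grip in N (left out, the last holds). Time passes only in rows, so rows that do not move let the fingers close. It gives the time, the measured TCP pose, the force and the opening at its end, in the units of the state.
- manip.read_state(): the state, without advancing time (a new reading comes with each control period).
- manip.camera(name): name is "scene" or "top" or "wrist"; returns (picture, depth): 384x512x3 uint8, blue, green, red; 384x512 float32, mm along the optical axis (not along the pixel's ray), 0 where there is no reading.
- manip.camera_params(name): a dict with "fx", "fy", "cx", "cy" (pixels), "rvec" (rotation vector, rad) and "tvec" (3), from world to camera coordinates, as OpenCV has them. Camera axes: x right, y down, z forward; pixel columns grow to the right and rows downward; lengths in mm; the calibration is good to about 2 mm. The wrist camera is an equidistant fisheye: a pixel r from the principal point sees the ray r / f radians off the axis. A picture is of the moment at which its call begins: read the wrist's pose just before it. camera_params takes no time and is no camera call; for the wrist camera it gives the pose at the moment of the call.
- manip.sign_off(): hands the job in, once; it reports no verdict.
The state is a dict: "clock": time; "joints": joint angles; "qd": joint speeds; "effort": joint torques, N m; "eef_pos": TCP position; "eef_rot": TCP orientation; "wrist_force": force on the tool from outside, world axes, zero at the start; "moment": the same for the moment, N m; "finger_gap": finger opening in mm.
Only numpy, scipy, OpenCV 4.12 (cv2) and the standard library are available. Lean on these libraries where they do the work, as an engineer would, in place of code of your own. Each camera call takes 0.05 s, during which the arm holds its last target. There are 200 camera calls.

## Working session

There is one attempt and no reset: what is moved stays moved. The work goes in short steps, Python scripts to look and compute and a tool call to move; the robot and the scene stay as the last step left them, time stands still between calls to the robot, and variables do not carry over. Pictures are saved under pics/ and viewed, about 8 in all and at most 12, crops included, and the job is handed in when it is done.

Besides the shell and the picture viewer there is one more tool, called as name(argument=value, ...), one argument or row to a line, values as JSON. jog_arm: Moves the arm, as the interface text tells. Its arguments: {"type":"object","properties":{"moves":{"type":"array","items":{"type":"array","items":{"type":"array","items":{"type":"number"}}}},"gripper":{"type":"number"},"squeeze":{"type":"number"}},"required":["moves"]}

```bash
ls; mkdir -p pics
cat > h.py <<'E'
import numpy as np, cv2
from cell import manip
def cam(n):
    p=manip.camera_params(n); im,d=manip.camera(n); return im,d,p
def P(p,d,u,v):
    z=d[int(v),int(u)]; c=np.array([(u-p['cx'])/p['fx']*z,(v-p['cy'])/p['fy']*z,z])
    R=cv2.Rodrigues(np.array(p['rvec'],float))[0]; return R.T@(c-np.array(p['tvec'],float).ravel())
def cloud(p,d):
    v,u=np.mgrid[:d.shape[0],:d.shape[1]]; z=d
    c=np.stack([(u-p['cx'])/p['fx']*z,(v-p['cy'])/p['fy']*z,z],-1)
    R=cv2.Rodrigues(np.array(p['rvec'],float))[0]; return (c-np.array(p['tvec'],float).ravel())@R
E
python3 - <<'E'
from h import *
import pickle
o=[]
for n in('scene','top'):
    im,d,p=cam(n); o.append(im); pickle.dump((im,d,p),open(n+'.pkl','wb'))
cv2.imwrite('pics/a.png',o[0]);cv2.imwrite('pics/b.png',o[1]); print(manip.read_state())
E
```

```text
pics
{'clock': 0.1, 'joints': array([ 1.18440929e+00,  3.00391463e-01,  1.52153021e+00, -1.50955398e-05,
        1.32071135e+00, -6.65844270e-02]), 'qd': array([-0.00102104, -0.00184231, -0.00256752,  0.00175411, -0.00037491,
       -0.00105315]), 'effort': array([-8.43104754e-04, -5.32653880e+01, -3.53273535e+01,  7.08963582e-02,
        2.35901383e-02, -5.14088356e-05]), 'eef_pos': array([172.82208092, 521.90621631, 223.95152572]), 'eef_rot': array([ 3.08906194,  1.56975585, -1.94312591]), 'wrist_force': array([-0.1641863 , -0.26725546, -0.82877705]), 'moment': array([ 0.00113025, -0.02558639, -0.02732954]), 'finger_gap': 94.12216944252138}
```

View pics/a.png

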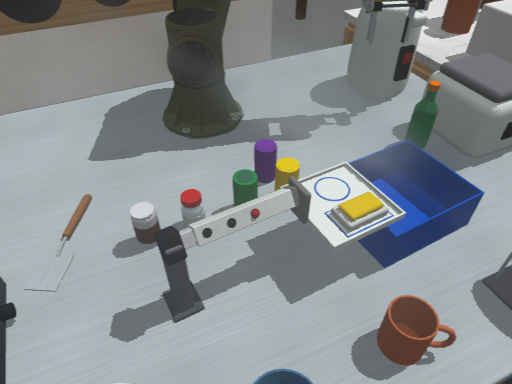

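View pics/b.png

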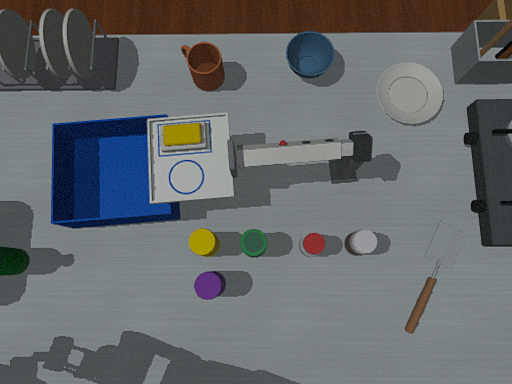

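The scene view shows the pin at (255,213), the green tumbler at (245,187), and the circle at (332,188). The top view shows the pin at (283,143), tube ends at about (240,155) and (345,148), circle centre at (186,177), green tumbler at (254,243), yellow lookalike at (203,242), jar at (314,244), and tin at (363,242).

Run:
```python
from h import *
import pickle
im,d,p=pickle.load(open('top.pkl','rb')); C=cloud(p,d); np.set_printoptions(precision=1,suppress=True)
hsv=cv2.cvtColor(im,cv2.COLOR_BGR2HSV)
for n,u,v in [('circ',186,177),('green',254,243),('yel',203,242),('jar',314,244),('tin',363,242),('purple',209,285),('pillar',361,145),('tubeA',260,154),('tubeB',330,150),('pin',283,142),('trayc',190,165)]:
    print(n,C[v,u])
# objects: tops by height
for n,u,v in [('green',254,243),('yel',203,242),('jar',314,244),('tin',363,242),('purple',209,285)]:
    w=C[v-22:v+23,u-22:u+23].reshape(-1,3); z=C[v,u,2]; w=w[abs(w[:,2]-z)<6]; w=w[:,:]; print(n,(w.min(0)+w.max(0))/2,w.max(0)-w.min(0),np.median(w[:,2]))
# tube: points top edge
w=C[125:180,243:340].reshape(-1,3); w=w[(w[:,2]>165)&(w[:,2]<215)]
print(len(w)); 
for s in np.arange(w[:,1].min(),w[:,1].max(),10):
    q=w[abs(w[:,1]-s)<5]
    if len(q): print(s,q[q[:,2].argmax()],q[:,0].min(),q[:,0].max())
def ms(m): 
    q=C[m]; return (q.min(0)+q.max(0))/2,np.median(q,0),len(q)
blue=(hsv[...,0]>105)&(hsv[...,0]<130)&(hsv[...,1]>90)&(C[...,2]>112)&(C[...,2]<130)
b=blue.copy(); b[:, :165]=0; b[:,207:]=0; b[:158]=0;b[197:]=0; print('circle',ms(b))
red=((hsv[...,0]<8)|(hsv[...,0]>172))&(hsv[...,1]>130); r=red.copy(); r[:130]=0;r[160:]=0;r[:,:265]=0;r[:,300:]=0; print('pin',ms(r),C[r])
im,d,p=pickle.load(open('scene.pkl','rb')); C=cloud(p,d);hsv=cv2.cvtColor(im,cv2.COLOR_BGR2HSV)
red=((hsv[...,0]<8)|(hsv[...,0]>172))&(hsv[...,1]>130); r=red.copy(); r[:203]=0;r[223:]=0;r[:,:245]=0;r[:,266:]=0; print('pin scene',ms(r))
b=(hsv[...,0]>105)&(hsv[...,0]<130)&(hsv[...,1]>90)&(C[...,2]>112)&(C[...,2]<130);b[:,:310]=0;b[:,352:]=0;b[:174]=0;b[202:]=0;print('circ scene',ms(b))
for n,u,v in [('hole1',232,223),('hole2',207,232)]: print(n,C[v-3:v+4,u-3:u+4].reshape(-1,3).mean(0))
v,u=np.mgrid[:384,:512]
# plane of holed face
poly=np.zeros((384,512),np.uint8); cv2.fillPoly(poly,[np.array([[200,232],[285,200],[285,208],[200,240]])],1)
q=C[poly>0]; m=q.mean(0); U,S,V=np.linalg.svd(q-m,full_matrices=False); print('face',m,S/np.sqrt(len(q)),V)
```

```text
circ [567.1  94.8 118.9]
green [432.3 -45.1  99.7]
yel [434.7  59.4  99.6]
jar [ 430.5 -169.    89.4]
tin [ 433.9 -269.    94.4]
purple [348.6  45.9  96. ]
pillar [ 608.7 -248.1  197.1]
tubeA [595.4 -58.1 186.2]
tubeB [ 603.2 -191.9  184.2]
pin [ 618.9 -102.2  186.6]
trayc [592.3  87.  120.3]
green [434.7 -43.   99. ] [53.4 53.6  9.1] 99.35660700619803
yel [436.   61.8  99.3] [55.1 53.9 10.3] 99.52352408208344
jar [ 431.8 -169.1   88.5] [43.3 41.6 10.1] 89.078357967754
tin [ 435.2 -273.7   93.7] [47.1 46.7 10.3] 94.14700834735265
purple [347.8  47.6  97.9] [53.1 52.8  8.1] 99.44298771337554
2088
-210.6401290507619 [ 613.9 -205.7  194. ] 589.3846883556117 631.7548764772391
-200.6401290507619 [ 614.2 -202.1  193.1] 587.7421385441412 633.5262211145125
-190.6401290507619 [ 612.4 -192.7  192.5] 588.2958081995583 630.0837090053361
-180.6401290507619 [ 614.2 -179.4  193.3] 586.3524287487775 631.0640291706476
-170.6401290507619 [ 611.9 -169.6  194.8] 586.1187764830512 631.422056172127
-160.6401290507619 [ 610.3 -156.5  193.6] 584.5275006227433 628.8092527669659
-150.6401290507619 [ 610.3 -14
[... 1257 characters left out ...]
 [ 619.8 -100.5  184.1]
 [ 618.9 -102.2  186.6]
 [ 619.  -104.2  186.3]
 [ 619.1 -106.1  186.1]
 [ 618.5  -96.7  182. ]
 [ 617.1  -98.4  186.3]
 [ 617.  -100.3  186.5]
 [ 616.9 -102.2  186.8]
 [ 617.2 -104.2  185.7]
 [ 617.2 -106.1  185.7]
 [ 616.   -96.6  183.3]
 [ 615.1  -98.4  186.1]
 [ 614.6 -100.2  187.5]
 [ 615.3 -102.2  185.3]
 [ 615.3 -104.1  185.6]
 [ 615.4 -106.1  185.1]]
pin scene (array([ 621.9, -101.3,  183.4]), array([ 622.6, -101.9,  184.7]), 32)
circ scene (array([570.3,  95.7, 120.9]), array([573.4,  92.2, 120.7]), 112)
hole1 [ 624.  -145.4  178.6]
hole2 [ 626.6 -190.6  180. ]
face [ 624.6 -125.4  178. ] [49.4 31.2  4.1] [[ 0.2 -1.   0.2]
 [ 0.6  0.3  0.7]
 [ 0.8  0.  -0.6]]
```

```bash
cat >> h.py <<'E'
from scipy.spatial.transform import Rotation as Ro
np.set_printoptions(precision=2,suppress=True)
def Rm(x,z):
    x=np.array(x,float);x/=np.linalg.norm(x);z=np.array(z,float);z-=x*(x@z);z/=np.linalg.norm(z)
    return Ro.from_matrix(np.stack([x,np.cross(z,x),z],1))
def togo(pos,R):
    s=manip.read_state(); r=Ro.from_euler('xyz',s['eef_rot'])
    print('t',s['clock'],'pos',s['eef_pos'],'gap',s['finger_gap'],'F',s['wrist_force'],'q',s['joints'])
    print('shift',np.array(pos)-s['eef_pos'],'turn',np.degrees((R*r.inv()).as_rotvec()))
psi=0.082
def tubeaxes(psi=psi):
    c,s=np.cos(psi),np.sin(psi);a=np.radians(35)
    return np.array([c*np.cos(a),s*np.cos(a),np.sin(a)]),np.array([-s,c,0]),np.array([-c*np.sin(a),-s*np.sin(a),np.cos(a)])
E
python3 - <<'E'
from h import *
s=manip.read_state(); r=Ro.from_euler('xyz',s['eef_rot']); print(r.as_matrix())
X,Y,Z=tubeaxes(); g=np.array([601.6,-103,169.7])
for sg in(1,-1): togo(g+Z*90,Rm(-Z,sg*X))
for sg in(1,-1): togo(g+Z*90,Rm([0,0,-1],[0,sg,0]))
print(X,Y,Z,g+Z*90)
E
```

```text
[[-0.   -0.95  0.31]
 [-0.    0.31  0.95]
 [-1.    0.   -0.  ]]
t 0.1 pos [172.82 521.91 223.95] gap 94.12216944252138 F [-0.16 -0.27 -0.83] q [ 1.18  0.3   1.52 -0.    1.32 -0.07]
shift [ 377.33 -629.13   19.47] turn [ 22.92 -29.15 -64.78]
t 0.1 pos [172.82 521.91 223.95] gap 94.12216944252138 F [-0.16 -0.27 -0.83] q [ 1.18  0.3   1.52 -0.    1.32 -0.07]
shift [ 377.33 -629.13   19.47] turn [-32.32 -25.43 108.98]
t 0.1 pos [172.82 521.91 223.95] gap 94.12216944252138 F [-0.16 -0.27 -0.83] q [ 1.18  0.3   1.52 -0.    1.32 -0.07]
shift [ 377.33 -629.13   19.47] turn [ 0.06 -0.01 18.32]
t 0.1 pos [172.82 521.91 223.95] gap 94.12216944252138 F [-0.16 -0.27 -0.83] q [ 1.18  0.3   1.52 -0.    1.32 -0.07]
shift [ 377.33 -629.13   19.47] turn [  -0.02   -0.08 -161.68]
[0.82 0.07 0.57] [-0.08  1.    0.  ] [-0.57 -0.05  0.82] [ 550.15 -107.23  243.42]
```

jog_arm(
  moves=[
    [[25, -42, 4, 1.53, -1.94, -4.32], [25, -42, 4, 1.53, -1.94, -4.32], [25, -42, 4, 1.53, -1.94, -4.32], [25, -42, 4, 1.53, -1.94, -4.32], [25, -42, 4, 1.53, -1.94, -4.32]],
  ],
  gripper=1,
)

```text
clock: 0.6
eef_pos: [297.6, 308.2, 240.1]
eef_rot: [-0.406, 1.356, 0.46]
wrist_force: [1.0, -0.4, 0.4]
finger_gap: 94.1
```

jog_arm(
  moves=[
    [[25, -42, 1, 1.53, -1.94, -4.32], [25, -42, 1, 1.53, -1.94, -4.32], [25, -42, 1, 1.53, -1.94, -4.32], [25, -42, 1, 1.53, -1.94, -4.32], [25, -42, 1, 1.53, -1.94, -4.32]],
  ],
)

```text
clock: 1.1
eef_pos: [423.1, 91.8, 246.2]
eef_rot: [-0.202, 1.139, 0.262]
wrist_force: [0.9, 0.4, 1.0]
finger_gap: 94.2
```

jog_arm(
  moves=[
    [[25, -42, 1, 1.53, -1.94, -4.32], [25, -42, 1, 1.53, -1.94, -4.32], [25, -42, 1, 1.53, -1.94, -4.32], [25, -42, 1, 1.53, -1.94, -4.32], [0, 0, 0, 0, 0, 0]],
  ],
)

```text
clock: 1.6
eef_pos: [524.0, -85.6, 250.1]
eef_rot: [-0.033, 0.978, 0.084]
wrist_force: [-1.4, -0.0, 0.9]
finger_gap: 93.8
```

Run:
```python
from h import *
X,Y,Z=tubeaxes(); g=np.array([601.6,-103,169.7])
togo(g+Z*90,Rm(-Z,X))
```

```text
t 1.6 pos [523.98 -85.58 250.11] gap 93.80957538309865 F [-1.41 -0.04  0.92] q [-0.34 -0.03  1.94  0.36  0.72 -0.67]
shift [ 26.17 -21.65  -6.68] turn [ 1.15 -0.93 -1.7 ]
```

jog_arm(
  moves=[
    [[26, -22, -7, 1.1, -0.9, -1.7], [0, 0, 0, 0, 0, 0]],
  ],
)

```text
clock: 1.8
eef_pos: [550.3, -108.8, 242.2]
eef_rot: [0.001, 0.962, 0.08]
wrist_force: [0.3, -0.3, 0.6]
finger_gap: 94.0
```

Run:
```python
from h import *
X,Y,Z=tubeaxes(); g=np.array([601.6,-103,169.7])
togo(g+Z*90,Rm(-Z,X))
im,d,p=cam('wrist'); np.savez('w',im=im,d=d,rv=p['rvec'],tv=p['tvec'],k=[p['fx'],p['fy'],p['cx'],p['cy']])
cv2.imwrite('pics/c.png',im); print(p)
R=cv2.Rodrigues(np.array(p['rvec'],float))[0]
def proj(w):
    c=R@w+np.array(p['tvec']).ravel(); r=np.hypot(c[0],c[1]); th=np.arctan2(r,c[2]); return p['cx']+p['fx']*th*c[0]/r,p['cy']+p['fy']*th*c[1]/r
for n,w in [('pin',g+25*X),('hole',g+17*X-45*Y),('hole3',g+17*X-90*Y),('edge+',g+17*X+17*Z),('edge-',g-17*X+17*Z),('end',g-110*Y+17*X+17*Z),('end2',g+90*Y+17*X+17*Z)]: print(n,np.array(proj(w)))
```

```text
t 1.8 pos [ 550.28 -108.81  242.15] gap 94.02415304093475 F [ 0.27 -0.27  0.6 ] q [-0.37  0.04  1.89  0.41  0.69 -0.7 ]
shift [-0.13  1.58  1.27] turn [-0.01 -0.09  0.12]
{'fx': 297.3186396354542, 'fy': 297.3186396354542, 'cx': 253.26437636840595, 'cy': 195.9270614078347, 'rvec': array([-2.79, -0.  , -0.89]), 'tvec': array([-582.44,  -89.3 ,   29.23])}
pin [281.77 204.19]
hole [271.82 251.21]
hole3 [270.82 292.24]
edge+ [273.93 209.88]
edge- [232.37 210.  ]
end [271.2  318.53]
end2 [274.77  97.62]
```

View pics/c.png

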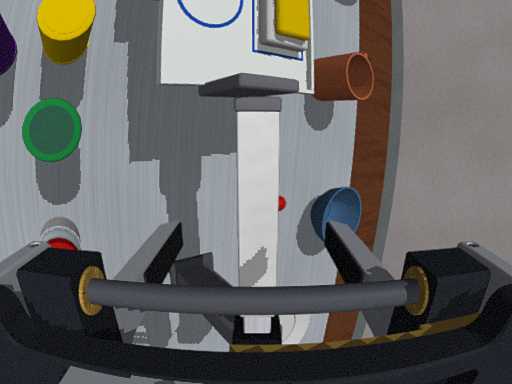

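Run:
```python
from h import *
w=np.load('w.npz'); im=w['im'].astype(int).min(2)
for r in range(115,240,15):
    l=im[r,215:300]; m=np.where(l>150)[0]+215; print(r,m.min(),m.max())
hsv=cv2.cvtColor(w['im'],cv2.COLOR_BGR2HSV); red=((hsv[...,0]<8)|(hsv[...,0]>172))&(hsv[...,1]>130); v,u=np.where(red[190:220,270:295]); print(u.min()+270,u.max()+270,v.min()+190,v.max()+190)
R=cv2.Rodrigues(w['rv'])[0]; f,_,cx,cy=w['k']
def proj(q):
    c=R@q+w['tv']; r=np.hypot(c[0],c[1]); th=np.arctan2(r,c[2]); return np.array([cx+f*th*c[0]/r,cy+f*th*c[1]/r])
X,Y,Z=tubeaxes(); 
for dx in(0,4,5):
  g=np.array([601.6,-103,169.7])+dx*X
  for y in(80,50,0,-20): print(dx,y,proj(g-17*X+17*Z+y*Y),proj(g+17*X+17*Z+y*Y))
```

```text
115 237 296
130 238 295
145 238 299
160 215 299
175 216 291
190 215 299
205 215 298
220 215 295
235 215 295
279 285 196 210
0 80 [230.8 110.5] [274.78 110.34]
0 50 [231.21 148.72] [274.64 148.58]
0 0 [232.37 210.  ] [273.93 209.88]
0 -20 [232.95 232.79] [273.51 232.68]
4 80 [235.96 110.42] [279.93 110.4 ]
4 50 [236.31 148.67] [279.72 148.6 ]
4 0 [237.24 209.99] [278.8  209.85]
4 -20 [237.71 232.8 ] [278.27 232.64]
5 80 [237.25 110.4 ] [281.21 110.42]
5 50 [237.58 148.66] [280.99 148.61]
5 0 [238.47 209.99] [280.01 209.85]
5 -20 [238.9 232.8] [279.45 232.63]
```

Run:
```python
from h import *
X,Y,Z=tubeaxes(); g=np.array([604.5,-102.3,171])
togo(g,Rm(-Z,X))
```

```text
t 1.85 pos [ 549.4  -107.72  242.68] gap 93.70504384556399 F [-0.31  0.31 -0.42] q [-0.37  0.04  1.89  0.4   0.69 -0.7 ]
shift [ 55.1    5.42 -71.68] turn [ 0.01 -0.11  0.03]
```

jog_arm(
  moves=[
    [[14, 1.4, -18, 0, 0, 0], [14, 1.4, -18, 0, 0, 0], [14, 1.4, -18, 0, 0, 0], [13, 1.2, -17.5, 0, 0, 0], [0, 0, 0, 0, 0, 0]],
  ],
)

```text
clock: 2.35
eef_pos: [603.8, -96.9, 170.9]
eef_rot: [-0.004, 0.962, 0.086]
wrist_force: [-0.3, 0.5, 0.3]
finger_gap: 94.0
```

Run:
```python
from h import *
X,Y,Z=tubeaxes(); g=np.array([604.5,-102.3,171])
togo(g,Rm(-Z,X))
im,d,p=cam('wrist'); s,_,_=cam('scene'); cv2.imwrite('pics/d.png',np.hstack([im[150:],cv2.resize(s[150:290,130:350],None,fx=1.67,fy=1.67)[:234]]))
```

```text
t 2.35 pos [603.81 -96.87 170.93] gap 93.97646387235122 F [-0.28  0.51  0.31] q [-0.31  0.24  1.84  0.45  0.53 -0.73]
shift [ 0.69 -5.43  0.07] turn [ 0.13 -0.1  -0.43]
```

View pics/d.png

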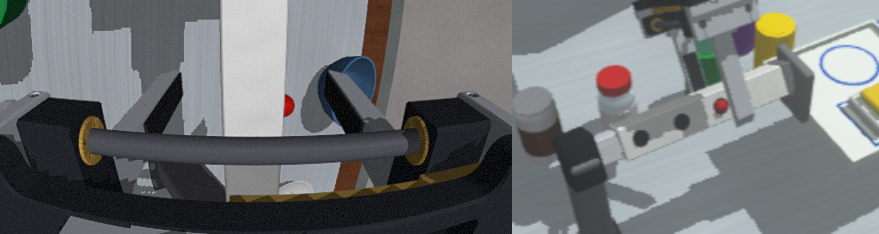

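The wrist view shows the hand straddling the tube with the red pin at (288,105), and the finger about 5 mm too far towards the basin. I'll correct that, then pinch.

jog_arm(
  moves=[
    [[0.5, -5.4, 0, 0, 0, -0.4], [0, 0, 0, 0, 0, 0]],
  ],
)

```text
clock: 2.65
eef_pos: [603.9, -103.0, 176.0]
eef_rot: [-0.008, 0.957, 0.076]
wrist_force: [-0.1, -0.4, -0.1]
finger_gap: 93.9
```

Run:
```python
from h import *
X,Y,Z=tubeaxes(); g=np.array([604.5,-102.3,171])
togo(g,Rm(-Z,X))
```

```text
t 2.65 pos [ 603.9  -102.95  175.97] gap 93.85383902795508 F [-0.08 -0.43 -0.07] q [-0.32  0.24  1.84  0.45  0.54 -0.73]
shift [ 0.6   0.65 -4.97] turn [ 0.23  0.21 -0.01]
```

jog_arm(
  moves=[
    [[0.6, 0.6, -5, 0, 0, 0], [0, 0, 0, 0, 0, 0]],
  ],
)

```text
clock: 2.85
eef_pos: [604.3, -102.8, 172.2]
eef_rot: [-0.009, 0.955, 0.074]
wrist_force: [-0.5, 0.5, 0.4]
finger_gap: 93.9
```

Run:
```python
from h import *
X,Y,Z=tubeaxes(); g=np.array([604.5,-102.3,171])
togo(g,Rm(-Z,X)); r=manip.read_state(); print(r['qd'])
```

```text
t 2.85 pos [ 604.33 -102.75  172.17] gap 93.86292643340522 F [-0.49  0.51  0.38] q [-0.32  0.24  1.84  0.46  0.52 -0.74]
shift [ 0.17  0.45 -1.17] turn [0.27 0.33 0.03]
[-0.   -0.02 -0.01 -0.01  0.01  0.01]
```

Close gently first.

jog_arm(
  moves=[
    [[0, 0, -1, 0.2, 0.3, 0], [0, 0, 0, 0, 0, 0], [0, 0, 0, 0, 0, 0], [0, 0, 0, 0, 0, 0], [0, 0, 0, 0, 0, 0]],
  ],
  gripper=-1,
  squeeze=25,
)

```text
clock: 3.35
eef_pos: [604.3, -102.9, 171.3]
eef_rot: [-0.002, 0.96, 0.08]
wrist_force: [0.0, 0.2, -0.3]
finger_gap: 57.5
```

Run:
```python
from h import *
X,Y,Z=tubeaxes(); g=np.array([604.5,-102.3,171])
togo(g,Rm(-Z,X)); s=manip.read_state(); f=s['wrist_force']; print(X@f,Y@f,Z@f)
```

```text
t 3.35 pos [ 604.26 -102.85  171.3 ] gap 57.54778739842096 F [ 0.03  0.2  -0.3 ] q [-0.32  0.25  1.84  0.46  0.53 -0.74]
shift [ 0.24  0.55 -0.3 ] turn [0.06 0.01 0.04]
-0.13220430466254957 0.19997511403949353 -0.2747611871290627
```

jog_arm(
  moves=[
    [[0, 0, 0, 0, 0, 0], [0, 0, 0, 0, 0, 0], [0, 0, 0, 0, 0, 0], [0, 0, 0, 0, 0, 0], [0, 0, 0, 0, 0, 0]],
  ],
)

```text
clock: 3.85
eef_pos: [603.7, -102.8, 171.0]
eef_rot: [-0.001, 0.961, 0.081]
wrist_force: [1.9, 0.5, -1.2]
finger_gap: 33.8
```

Run:
```python
from h import *
X,Y,Z=tubeaxes(); g=np.array([604.5,-102.3,171])
togo(g,Rm(-Z,X)); s=manip.read_state(); f=s['wrist_force']; print(X@f,Y@f,Z@f)
```

```text
t 3.85 pos [ 603.73 -102.77  171.01] gap 33.76239560076454 F [ 1.92  0.45 -1.16] q [-0.32  0.25  1.84  0.46  0.53 -0.74]
shift [ 0.77  0.47 -0.01] turn [ 0.04 -0.07  0.02]
0.9333276622379001 0.2961706066869645 -2.0678543091171613
```

Gap is 34 mm, so the pin is pressed flush. Slide.

jog_arm(
  moves=[
    [[-0.7, 8, 0, 0, 0, 0], [-0.7, 8, 0, 0, 0, 0], [-0.7, 8, 0, 0, 0, 0], [-0.7, 8, 0, 0, 0, 0], [0, 0, 0, 0, 0, 0]],
  ],
)

```text
clock: 4.35
eef_pos: [601.2, -71.7, 171.0]
eef_rot: [-0.007, 0.96, 0.073]
wrist_force: [-0.4, 4.8, 0.7]
finger_gap: 33.7
```

Run:
```python
from h import *
X,Y,Z=tubeaxes(); g=np.array([603.7,-102.8,171])+45*Y
togo(g,Rm(-Z,X)); s=manip.read_state(); f=s['wrist_force']; print(X@f,Y@f,Z@f)
```

```text
t 4.35 pos [601.25 -71.71 171.  ] gap 33.70944483836032 F [-0.41  4.76  0.66] q [-0.26  0.23  1.86  0.4   0.5  -0.63]
shift [-1.24 13.76  0.  ] turn [0.21 0.03 0.22]
0.3607249482863052 4.780139132386289 0.5535386723179256
```

jog_arm(
  moves=[
    [[-0.4, 5, 0, 0.1, 0, 0.1], [-0.4, 5, 0, 0.1, 0, 0.1], [-0.3, 3.8, 0, 0, 0, 0], [0, 0, 0, 0, 0, 0]],
  ],
)

```text
clock: 4.75
eef_pos: [600.1, -57.4, 171.0]
eef_rot: [-0.001, 0.959, 0.081]
wrist_force: [0.7, 2.2, 1.0]
finger_gap: 33.8
```

Run:
```python
from h import *
X,Y,Z=tubeaxes(); g=np.array([603.7,-102.8,171])+45*Y
togo(g,Rm(-Z,X)); s=manip.read_state(); f=s['wrist_force']; print(X@f,Y@f,Z@f)
im,d,p=cam('scene'); cv2.imwrite('pics/e.png',cv2.resize(im[150:290,150:410],None,fx=3,fy=3))
```

```text
t 4.75 pos [600.09 -57.42 170.97] gap 33.84745714225502 F [0.75 2.24 1.02] q [-0.23  0.22  1.87  0.38  0.49 -0.6 ]
shift [-0.07 -0.53  0.03] turn [0.02 0.04 0.04]
1.344310370392166 2.173633432758253 0.30376576292074975
```

View pics/e.png

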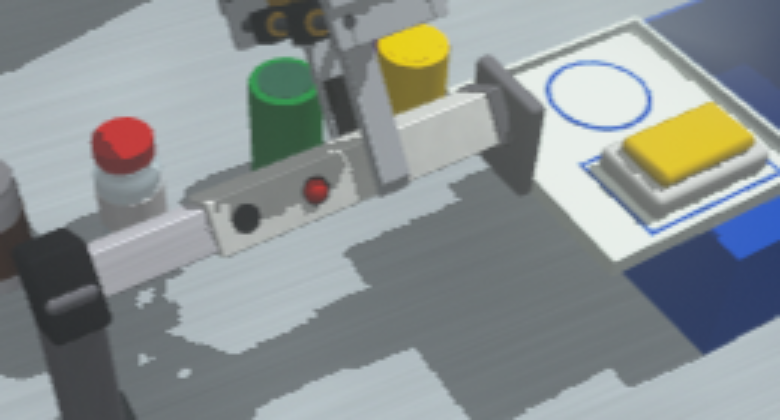

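The pin (316,190 in the crop) now shows in the second hole. A small tug will confirm the lock.

jog_arm(
  moves=[
    [[-0.2, 3, 0, 0, 0, 0], [0, 0, 0, 0, 0, 0]],
  ],
)

```text
clock: 5.0
eef_pos: [600.0, -56.0, 171.0]
eef_rot: [-0.005, 0.959, 0.076]
wrist_force: [1.2, -4.5, 0.1]
finger_gap: 33.7
```

jog_arm(
  moves=[
    [[0, 0, 0, 0, 0, 0], [0, 0, 0, 0, 0, 0], [0, 0, 0, 0, 0, 0], [0, 0, 0, 0, 0, 0], [0, 0, 0, 0, 0, 0]],
  ],
  gripper=1,
)

```text
clock: 5.5
eef_pos: [599.8, -55.6, 170.7]
eef_rot: [-0.003, 0.959, 0.077]
wrist_force: [0.2, 0.9, 0.2]
finger_gap: 70.4
```

jog_arm(
  moves=[
    [[0, 0, 0, 0, 0, 0], [0, 0, 0, 0, 0, 0], [0, 0, 0, 0, 0, 0], [0, 0, 0, 0, 0, 0]],
  ],
)

```text
clock: 5.9
eef_pos: [599.8, -55.5, 170.7]
eef_rot: [-0.003, 0.959, 0.077]
wrist_force: [-0.8, -0.0, 0.2]
finger_gap: 93.7
```

jog_arm(
  moves=[
    [[-14, -1.2, 20, 0, 0, 0], [-14, -1.2, 20, 0, 0, 0], [-14, -1.2, 20, 0, 0, 0], [-14, -1.2, 20, 0, 0, 0], [-14, -1.2, 20, 0, 0, 0]],
  ],
)

```text
clock: 6.4
eef_pos: [526.8, -61.1, 270.4]
eef_rot: [-0.0, 0.965, 0.08]
wrist_force: [-0.2, 0.4, 0.2]
finger_gap: 93.9
```

Run:
```python
from h import *
for sg in (1,-1): togo([434.7,-43,210],Rm([0,0,-1],[0,sg,0]))
import pickle
o=[]
for n in('scene','top'):
    im,d,p=cam(n); o.append(im); pickle.dump((im,d,p),open(n+'2.pkl','wb'))
cv2.imwrite('pics/f.png',np.hstack([cv2.resize(o[0][150:260,170:300],None,fx=3,fy=3),cv2.resize(o[1][90:200,140:270],None,fx=3,fy=3)]))
im,d,p=pickle.load(open('scene2.pkl','rb'));C=cloud(p,d);hsv=cv2.cvtColor(im,cv2.COLOR_BGR2HSV)
m=((hsv[...,0]<8)|(hsv[...,0]>172))&(hsv[...,1]>130); m[:203]=0;m[223:]=0;m[:,:245]=0;m[:,266:]=0; q=C[m];print('pin',(q.min(0)+q.max(0))/2,np.median(q,0),len(q))
b=(hsv[...,0]>105)&(hsv[...,0]<130)&(hsv[...,1]>90)&(C[...,2]>112)&(C[...,2]<130)
def circ(C,b):
    q=C[b]; q=q[(q[:,0]>520)&(q[:,0]<615)&(q[:,1]>100)&(q[:,1]<180)]
    c=np.array([564.,138.])
    for _ in range(10):
        r=np.hypot(*(q[:,:2]-c).T); s=q[(r>30)&(r<43)]; A=np.c_[2*s[:,:2],np.ones(len(s))]; x=np.linalg.lstsq(A,(s[:,:2]**2).sum(1),rcond=None)[0]; c=x[:2]
    print('circ',c,np.sqrt(x[2]+c@c),len(s))
circ(C,b)
im,d,p=pickle.load(open('top2.pkl','rb'));C=cloud(p,d);hsv=cv2.cvtColor(im,cv2.COLOR_BGR2HSV)
b=(hsv[...,0]>105)&(hsv[...,0]<130)&(hsv[...,1]>90)&(C[...,2]>112)&(C[...,2]<130)
circ(C,b)
```

```text
t 6.4 pos [526.81 -61.12 270.41] gap 93.86141474911327 F [-0.19  0.38  0.22] q [-0.28 -0.07  1.93  0.31  0.73 -0.53]
shift [-92.11  18.12 -60.41] turn [-27.94  25.79  82.54]
t 6.4 pos [526.81 -61.12 270.41] gap 93.86141474911327 F [-0.19  0.38  0.22] q [-0.28 -0.07  1.93  0.31  0.73 -0.53]
shift [-92.11  18.12 -60.41] turn [ 26.35  28.55 -91.43]
pin [ 621.62 -101.19  183.57] [ 622.52 -102.1   184.77] 30
circ [566.02 141.53] 35.09350587809529 100
circ [564.39 141.29] 34.97982479492032 154
```

View pics/f.png

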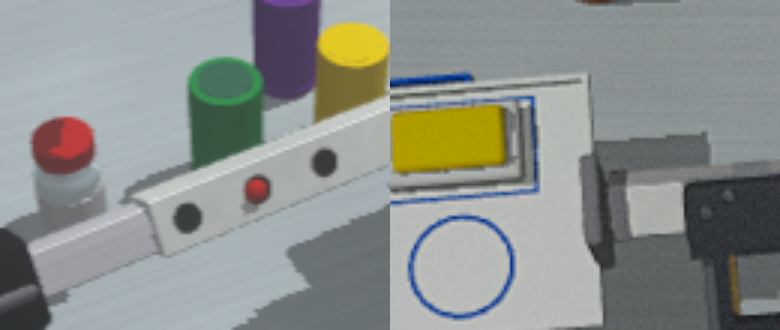

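The pin stands out of the middle hole and the tray has moved. Now over the tumbler with the tool turned vertical.

jog_arm(
  moves=[
    [[-18, 3.5, 0, -0.55, 6.9, 0], [-18, 3.5, 0, -0.55, 6.9, 0], [-18, 3.5, 0, -0.55, 6.9, 0], [-18, 3.5, 0, -0.55, 6.9, 0], [-18, 3.5, 0, -0.55, 6.9, 0]],
  ],
  gripper=0.6,
)

```text
clock: 7.0
eef_pos: [434.9, -44.2, 269.6]
eef_rot: [-2.916, 1.554, -2.838]
wrist_force: [-0.2, -0.6, -0.1]
finger_gap: 75.5
```

Run:
```python
from h import *
togo([434.7,-43,230],Rm([0,0,-1],[1,.08,0]))
```

```text
t 7.0 pos [434.86 -44.22 269.65] gap 75.49084079447867 F [-0.18 -0.58 -0.07] q [-0.18  0.02  1.74 -0.01  1.4  -0.26]
shift [ -0.16   1.22 -39.65] turn [ 0.28 -0.89  0.08]
```

jog_arm(
  moves=[
    [[0, 1.2, -20, 0.28, -0.89, 0], [0, 0, -20, 0, 0, 0], [0, 0, 0, 0, 0, 0]],
  ],
)

```text
clock: 7.3
eef_pos: [435.3, -41.9, 225.7]
eef_rot: [2.936, 1.563, 3.017]
wrist_force: [-0.2, 0.2, -0.4]
finger_gap: 75.4
```

Run:
```python
from h import *
togo([434.7,-43,78],Rm([0,0,-1],[1,.08,0]))
im,d,p=cam('wrist'); cv2.imwrite('pics/g.png',im)
R=cv2.Rodrigues(np.array(p['rvec'],float))[0]
for a in np.linspace(0,2*np.pi,24,endpoint=False):
    w=np.array([434.7+28*np.cos(a),-43+28*np.sin(a),100]); c=R@w+np.array(p['tvec']).ravel(); r=np.hypot(c[0],c[1]); th=np.arctan2(r,c[2])
    cv2.circle(im,(int(round(p['cx']+p['fx']*th*c[0]/r)),int(round(p['cy']+p['fy']*th*c[1]/r))),1,(0,0,255),-1)
cv2.imwrite('pics/g.png',im)
```

```text
t 7.3 pos [435.31 -41.86 225.7 ] gap 75.36900216728151 F [-0.21  0.2  -0.37] q [-0.18  0.05  1.81 -0.    1.29 -0.26]
shift [  -0.61   -1.14 -147.7 ] turn [-0.06 -0.45 -0.07]
```

View pics/g.png

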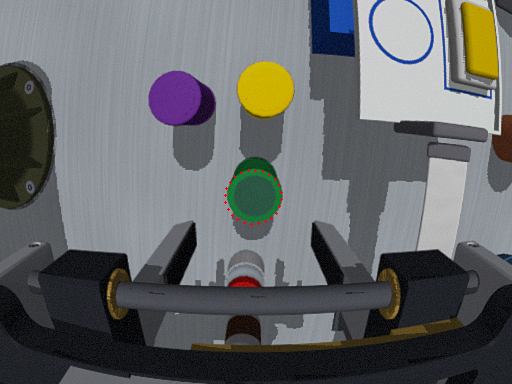

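The dotted ring of the estimate fits the tumbler's top at (254,196), so I descend.

jog_arm(
  moves=[
    [[-0.6, -0.5, -25, 0, -0.4, 0], [0, 0, -25, 0, 0, 0], [0, 0, -25, 0, 0, 0], [0, 0, -20, 0, 0, 0], [0, 0, 0, 0, 0, 0]],
  ],
)

```text
clock: 7.85
eef_pos: [438.2, -42.7, 132.5]
eef_rot: [-0.056, 1.563, 0.025]
wrist_force: [-0.3, 1.0, -0.0]
finger_gap: 75.2
```

Run:
```python
from h import *
togo([434.7,-42.3,78],Rm([0,0,-1],[1,.08,0]))
```

```text
t 7.85 pos [438.16 -42.73 132.55] gap 75.18716060237662 F [-0.27  0.96 -0.01] q [-0.18  0.16  1.93  0.    1.05 -0.26]
shift [ -3.46   0.43 -54.55] turn [-0.01  0.45 -0.1 ]
```

jog_arm(
  moves=[
    [[-4, 0.4, -18, 0, 0.4, -0.1], [-0.5, 0, -18, 0, 0, 0], [-0.5, 0, -18, 0, 0, 0], [0, 0, 0, 0, 0, 0]],
  ],
)

```text
clock: 8.25
eef_pos: [436.8, -42.9, 82.5]
eef_rot: [-0.183, 1.563, -0.103]
wrist_force: [-0.2, -0.2, 0.8]
finger_gap: 75.4
```

Run:
```python
from h import *
togo([434.7,-42.3,78],Rm([0,0,-1],[1,.08,0]))
```

```text
t 8.25 pos [436.84 -42.89  82.52] gap 75.44036010530364 F [-0.22 -0.22  0.84] q [-0.18  0.24  1.97  0.    0.93 -0.26]
shift [-2.14  0.59 -4.52] turn [ 0.05  0.46 -0.01]
```

jog_arm(
  moves=[
    [[-2, 0.5, -4, 0, 0.5, 0], [0, 0, 0, 0, 0, 0]],
  ],
)

```text
clock: 8.45
eef_pos: [436.2, -42.6, 80.9]
eef_rot: [-0.734, 1.569, -0.654]
wrist_force: [1.3, -0.3, 0.2]
finger_gap: 75.4
```

jog_arm(
  moves=[
    [[0, 0, 0, 0, 0, 0], [0, 0, 0, 0, 0, 0], [0, 0, 0, 0, 0, 0], [0, 0, 0, 0, 0, 0], [0, 0, 0, 0, 0, 0]],
  ],
  gripper=-1,
  squeeze=15,
)

```text
clock: 8.95
eef_pos: [437.3, -42.8, 83.3]
eef_rot: [-0.448, 1.566, -0.368]
wrist_force: [-0.3, 0.3, -1.0]
finger_gap: 56.2
```

Run:
```python
from h import *
togo([434.7,-42.3,78],Rm([0,0,-1],[1,.08,0]))
```

```text
t 8.95 pos [437.34 -42.78  83.26] gap 56.192533813821186 F [-0.32  0.35 -1.02] q [-0.18  0.24  1.97 -0.    0.93 -0.26]
shift [-2.64  0.48 -5.26] turn [ 0.11  0.28 -0.01]
```

jog_arm(
  moves=[
    [[0, 0, 25, 0, 0, 0], [0, 0, 45, 0, 0, 0], [0, 0, 45, 0, 0, 0], [0, 0, 45, 0, 0, 0], [0, 0, 45, 0, 0, 0]],
  ],
)

```text
clock: 9.45
eef_pos: [432.8, -42.0, 289.8]
eef_rot: [2.993, 1.563, 3.073]
wrist_force: [0.8, -0.3, -1.4]
finger_gap: 56.1
```

Run:
```python
from h import *
togo([565,141,250],Rm([0,0,-1],[1,.08,0]))
```

```text
t 9.45 pos [432.8  -41.99 289.78] gap 56.10636534912017 F [ 0.8  -0.25 -1.43] q [-0.18 -0.    1.72 -0.    1.44 -0.26]
shift [132.2  182.99 -39.78] turn [-0.03 -0.47 -0.  ]
```

jog_arm(
  moves=[
    [[26, 36, 0, 0, 0, 0], [26, 36, 0, 0, 0, 0], [26, 36, 0, 0, 0, 0], [26, 36, 0, 0, 0, 0], [22, 32, 0, 0, 0, 0]],
  ],
)

```text
clock: 9.95
eef_pos: [562.6, 137.4, 298.2]
eef_rot: [-0.251, 1.565, -0.178]
wrist_force: [0.3, -0.5, -1.1]
finger_gap: 55.8
```

jog_arm(
  moves=[
    [[0, 0, 0, 0, 0, 0], [0, 0, 0, 0, 0, 0]],
  ],
)

```text
clock: 10.15
eef_pos: [563.6, 141.0, 296.0]
eef_rot: [-0.477, 1.568, -0.4]
wrist_force: [-1.4, -0.3, -1.4]
finger_gap: 55.4
```

Run:
```python
from h import *
togo([565,141,225],Rm([0,0,-1],[1,.08,0]))
```

```text
t 10.15 pos [563.6  140.98 296.01] gap 55.36380197551084 F [-1.41 -0.3  -1.42] q [ 0.18  0.33  1.32 -0.    1.49  0.11]
shift [  1.4    0.02 -71.01] turn [0.07 0.17 0.17]
```

jog_arm(
  moves=[
    [[1, 0, -18, 0, 0.1, 0], [0, 0, -18, 0, 0, 0], [0, 0, -18, 0, 0, 0], [0, 0, -10, 0, 0, 0], [0, 0, 0, 0, 0, 0]],
  ],
)

```text
clock: 10.65
eef_pos: [562.9, 136.9, 231.1]
eef_rot: [-0.687, 1.568, -0.613]
wrist_force: [-0.4, -0.6, -1.5]
finger_gap: 55.7
```

Run:
```python
from h import *
togo([565,141,205],Rm([0,0,-1],[1,.08,0]))
im,d,p=cam('scene'); 
R=cv2.Rodrigues(np.array(p['rvec'],float))[0]
C=cloud(p,d);hsv=cv2.cvtColor(im,cv2.COLOR_BGR2HSV)
g=(hsv[...,0]>45)&(hsv[...,0]<85)&(hsv[...,1]>80)&(abs(C[...,0]-565)<60)&(abs(C[...,1]-141)<60); q=C[g]; print('green',len(q),q.min(0),q.max(0))
cv2.imwrite('pics/i.png',cv2.resize(im[80:260,240:440],None,fx=3,fy=3))
```

```text
t 10.65 pos [562.88 136.92 231.05] gap 55.72930314214952 F [-0.38 -0.62 -1.46] q [ 0.18  0.36  1.43 -0.    1.35  0.1 ]
shift [  2.12   4.08 -26.05] turn [0.08 0.12 0.36]
green 134 [539.55 107.01 157.47] [593.4  160.71 276.5 ]
```

View pics/i.png

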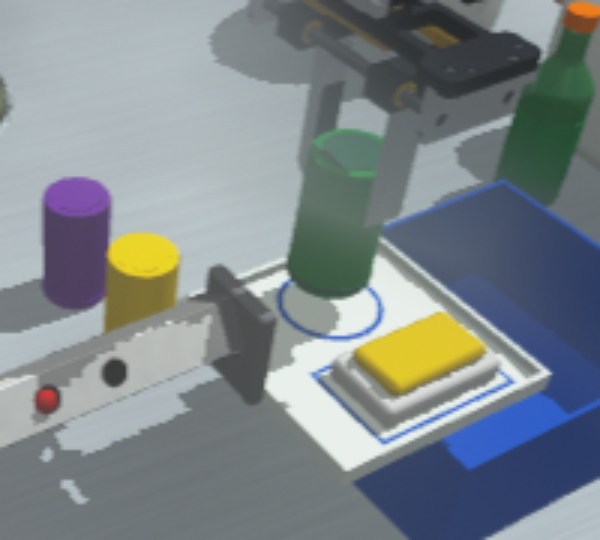

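The tumbler hangs upright with its base at (332,285 in the crop), just over the circle. Correcting by 2 and 4 mm while lowering.

jog_arm(
  moves=[
    [[2, 4, -9, 0, 0.1, 0], [0, 0, -8, 0, 0, 0], [0, 0, 0, 0, 0, 0]],
  ],
)

```text
clock: 11.0
eef_pos: [565.8, 141.0, 215.7]
eef_rot: [-0.236, 1.566, -0.163]
wrist_force: [-0.2, -0.7, -0.9]
finger_gap: 56.3
```

Run:
```python
from h import *
togo([565,141,205],Rm([0,0,-1],[1,.08,0]))
```

```text
t 11.0 pos [565.85 140.98 215.74] gap 56.29376018112938 F [-0.22 -0.73 -0.93] q [ 0.18  0.38  1.44 -0.    1.32  0.11]
shift [ -0.85   0.02 -10.74] turn [0.04 0.25 0.39]
```

jog_arm(
  moves=[
    [[-0.8, 0, -4, 0, 0.2, 0], [0, 0, -3, 0, 0, 0], [0, 0, -2, 0, 0, 0], [0, 0, 0, 0, 0, 0]],
  ],
)

```text
clock: 11.4
eef_pos: [565.1, 141.1, 206.3]
eef_rot: [-0.617, 1.57, -0.544]
wrist_force: [0.0, 0.4, -1.4]
finger_gap: 55.7
```

Run:
```python
from h import *
togo([565,141,204],Rm([0,0,-1],[1,.08,0]))
```

```text
t 11.4 pos [565.11 141.12 206.32] gap 55.71124214101065 F [ 0.01  0.35 -1.35] q [ 0.18  0.39  1.45 -0.    1.31  0.11]
shift [-0.11 -0.12 -2.32] turn [0.04 0.06 0.38]
```

jog_arm(
  moves=[
    [[0, 0, -2, 0, 0, 0], [0, 0, 0, 0, 0, 0]],
  ],
)

```text
clock: 11.6
eef_pos: [565.2, 141.1, 204.4]
eef_rot: [-0.508, 1.569, -0.434]
wrist_force: [-1.1, -0.1, -0.9]
finger_gap: 55.7
```

jog_arm(
  moves=[
    [[0, 0, -1, 0, 0, 0], [0, 0, 0, 0, 0, 0]],
  ],
)

```text
clock: 11.8
eef_pos: [565.4, 141.1, 203.8]
eef_rot: [-0.346, 1.568, -0.273]
wrist_force: [-0.2, 0.4, -0.7]
finger_gap: 55.5
```

jog_arm(
  moves=[
    [[0, 0, -1.5, 0, 0, 0], [0, 0, 0, 0, 0, 0]],
  ],
)

```text
clock: 12.0
eef_pos: [565.5, 140.9, 203.8]
eef_rot: [-0.268, 1.567, -0.195]
wrist_force: [-0.9, -0.0, -0.8]
finger_gap: 55.9
```

Run:
```python
from h import *
togo([565,141,204],Rm([0,0,-1],[1,.08,0]))
```

```text
t 12.0 pos [565.5  140.9  203.78] gap 55.88566092554221 F [-0.91 -0.05 -0.76] q [ 0.18  0.39  1.45 -0.    1.3   0.11]
shift [-0.5   0.1   0.22] turn [0.04 0.21 0.38]
```

jog_arm(
  moves=[
    [[-0.3, 0, -2, 0, 0.2, 0], [0, 0, 0, 0, 0, 0], [0, 0, 0, 0, 0, 0]],
  ],
)

```text
clock: 12.3
eef_pos: [565.6, 140.7, 203.4]
eef_rot: [-0.343, 1.568, -0.27]
wrist_force: [0.5, 0.1, 0.1]
finger_gap: 56.2
```

Run:
```python
from h import *
togo([565,141,203],Rm([0,0,-1],[1,.08,0]))
```

```text
t 12.3 pos [565.61 140.74 203.35] gap 56.22886104085463 F [0.53 0.14 0.07] q [ 0.18  0.39  1.45 -0.    1.3   0.11]
shift [-0.61  0.26 -0.35] turn [0.04 0.14 0.39]
```

jog_arm(
  moves=[
    [[-0.3, 0, -2, 0, 0.1, 0], [0, 0, -1, 0, 0, 0], [0, 0, 0, 0, 0, 0]],
  ],
)

```text
clock: 12.6
eef_pos: [565.5, 140.5, 202.9]
eef_rot: [-0.327, 1.568, -0.254]
wrist_force: [0.1, 0.3, -1.0]
finger_gap: 56.0
```

Run:
```python
from h import *
im,d,p=cam('scene'); C=cloud(p,d); cv2.imwrite('pics/j.png',cv2.resize(im[100:220,270:400],None,fx=4.5,fy=4.5))
for _ in range(4): s=manip.read_state(); print(s['wrist_force']); manip.camera('scene')
```

```text
[-0.92 -1.85  4.45]
[-2.42 -0.29  4.58]
[-2.34 -0.72  3.84]
[-2.05 -0.73  4.45]
```

View pics/j.png

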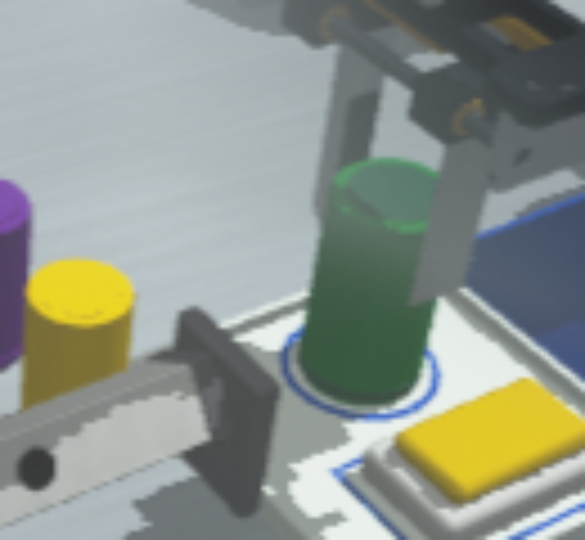

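The tumbler stands inside the ring with about 4.5 N of contact, so I release and go up.

jog_arm(
  moves=[
    [[0, 0, 0, 0, 0, 0], [0, 0, 0, 0, 0, 0], [0, 0, 0, 0, 0, 0], [0, 0, 0, 0, 0, 0], [0, 0, 0, 0, 0, 0]],
  ],
  gripper=0.55,
)

```text
clock: 13.35
eef_pos: [565.6, 140.7, 201.5]
eef_rot: [-0.523, 1.569, -0.45]
wrist_force: [0.5, 0.5, 0.3]
finger_gap: 73.1
```

jog_arm(
  moves=[
    [[0, 0, 12, 0, 0, 0], [0, 0, 25, 0, 0, 0], [0, 0, 25, 0, 0, 0], [0, 0, 30, 0, 0, 0], [0, 0, 30, 0, 0, 0]],
  ],
)

```text
clock: 13.85
eef_pos: [563.8, 140.3, 327.0]
eef_rot: [-2.823, 1.566, -2.75]
wrist_force: [-0.7, 0.1, 0.3]
finger_gap: 72.9
```

jog_arm(
  moves=[
    [[-40, -20, 0, 0, 0, 0], [-40, -20, 0, 0, 0, 0], [-40, -20, 0, 0, 0, 0], [-40, -20, 0, 0, 0, 0], [0, 0, 0, 0, 0, 0]],
  ],
)

```text
clock: 14.35
eef_pos: [400.0, 58.7, 335.7]
eef_rot: [-0.114, 1.561, -0.04]
wrist_force: [0.2, 0.3, -0.6]
finger_gap: 72.6
```

Run:
```python
from h import *
s=manip.read_state(); print(s['clock'],s['eef_pos'],s['finger_gap'])
o=[]
for n in('scene','top'):
    im,d,p=cam(n); C=cloud(p,d);hsv=cv2.cvtColor(im,cv2.COLOR_BGR2HSV); o.append(im)
    g=(hsv[...,0]>40)&(hsv[...,0]<90)&(hsv[...,1]>80)&(abs(C[...,0]-565)<60)&(abs(C[...,1]-141)<60)
    t=C[g]; u=t[t[:,2]>212]; print(n,'top',(u.min(0)+u.max(0))/2,u.max(0)-u.min(0),len(u))
    m=((hsv[...,0]<8)|(hsv[...,0]>172))&(hsv[...,1]>130)&(abs(C[...,0]-620)<15)&(abs(C[...,1]+101)<15)&(C[...,2]>170); print('pin',np.median(C[m],0),m.sum())
    for k,q in (('jar',[431.8,-169.1]),('tin',[435.2,-273.7])):
        w=C[(np.hypot(C[...,0]-q[0],C[...,1]-q[1])<40)&(C[...,2]>80)]; print(k,(w.min(0)+w.max(0))/2)
cv2.imwrite('pics/k.png',np.hstack([cv2.resize(o[0][110:290,110:410],(450,270)),cv2.resize(o[1][100:280,100:330],(345,270))]))
```

```text
14.35 [400.    58.73 335.72] 72.64732733447494
scene top [568.2  138.66 219.75] [49.95 51.55  4.2 ] 92
pin [ 622.54 -101.87  185.12] 28
jar [ 436.13 -170.27   86.03]
tin [ 439.8  -274.     88.42]
top top [566.69 138.36 218.26] [47.73 54.72 12.47] 645
pin [ 617.92 -100.46  185.19] 21
jar [ 431.85 -169.33   87.32]
tin [ 435.7  -273.45   88.74]
```

View pics/k.png

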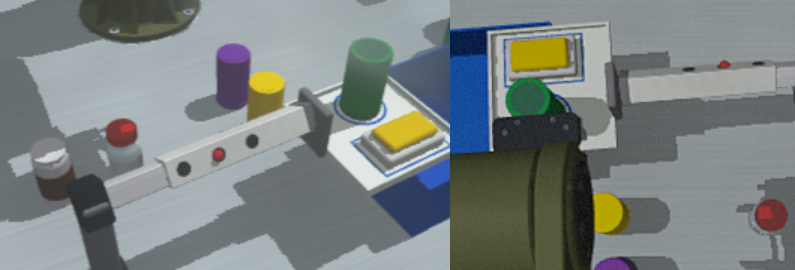

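```bash
python3 -c "
from cell import manip; print(manip.sign_off())"
```

```text
the job is handed in; nothing more can be done
None
```

Both jobs are done and handed in at about 14.5 s of the 56 s.

- **Tray:** I pinched the tube over the red pin until the gap read 34 mm (pin flush), slid it about 45 mm towards the basin and gave it a small tug. The tube stopped after 1.4 mm with 4.5 N of resistance. After letting go, both cameras showed the pin standing out of the middle hole, and the circle had moved about 47 mm.
- **Tumbler:** It stands upright inside the blue circle. Its top centre measured about (567, 138.5) and the circle's centre (565, 141.4), so it is about 3 to 4 mm off. The ring gives 9 mm of room, so it is fully inside. Its top measured about 219 mm high, against 221 mm expected. At release it was pressed on the tray with about 4.5 N.
- **Jar and tin:** The top camera found both within 1 mm of where they started. The scene camera put them 4 to 5 mm different in x. That camera was not measured beforehand and sees mostly one side, so I do not take this as movement. The gripper came nowhere near either one.
- **Camera disagreement:** The wrist camera put the tube about 4 mm farther across than the top camera did. I aimed between the two, and the grip closed with only about 2 N on the wrist.

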